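# Pump a tyre up on the bench lift to the height clip

### The arm

A 6-joint arm with a two-finger parallel gripper is mounted at the origin on a cart in front of the work surface, level with it; the furniture and walls round the work are solid. World frame = base frame: x ahead of the robot, y to its left, z up, the work surface at z = 0. Lengths are in m, angles in rad, forces in N, time in s.
With the tool pointing down it reaches from about 0.275 to 0.75 m from the base axis. Payload 10.2 kg.
Tool frame: the origin (TCP) lies at the very end of the fingers, on their centre line; the grasp point (between the pads) lies 19 mm behind it; x points along the fingers, y is the direction in which the jaws open and shut, and the axes are right-handed (so a half turn about x gives the same grasp; the last joint's range is limited). The gripper opens to 88 mm and grips with 3 to 60 N. Pads are 18 mm wide; open, the fingers measure 123 mm over their backs; the gripper's body (75 mm by 187 mm) begins 45 mm behind the grasp point.
Start: joints at [-1.443, 0.313, 1.498, -0, 1.331, -0.223], TCP at [0.18, -0.493, 0.239] pointing down, gripper open.
Joint ranges: [-2.94, 2.94], [-0.97, 2.17], [0.19, 2.56], [-1.23, 4.37], [0.02, 3.11], [-2.88, 2.88]. Speed limits (rad/s): [2.39, 2.39, 3.01, 3.14, 3.14, 3.14].

### API

Orientations are given as a rotation vector (axis times angle).
In Python, from cell import read_state, camera, calibration, job_done, recognise gives the robot as it stands.
- The arm moves only by the tool apply_moves, never from a script. Its arguments are lists of equal length, an entry for each row: "delta_rot": the turn, a rotation vector about the tool's x, y, z in degrees, a list of three; "offset": the shift along the tool's x, y, z in cm, a list of three; "claw": the opening in per cent of the stroke, from 0 (shut) to 100 (fully open). A call has 1 to 12 rows; each row shifts and turns the commanded pose from where the row before left it, along the tool's axes as they then stand; what a row does not reach is not made up. A row lasts 1/12 s, in which the tool goes at most 41.7 mm and 7.16 degrees, less where a joint would pass 70% of its speed; a pose out of reach is approached as far as the arm can. A call is refused whole if a number of a shift passes 4.17 or a number of a turn 7.16, either way. A call with a gripper value outside its range is refused whole. The fingers move at their own pace and stop on an object; "squeeze" is the grip in N (left out, the last holds). Time passes only in rows, so rows that do not move let the fingers close. It gives the time, the measured TCP pose, the force and the opening at its end, in the units of the state.
- read_state(): the state, without advancing time (a new reading comes with each control period).
- camera(name): name is "scene" or "side" or "wrist"; returns the picture (480x640x3 uint8, red, green, blue); there is no depth.
- calibration(name): a dict with "fx", "fy", "cx", "cy" (pixels), "k1" (the pictures are not rectified: a ray, as slopes to the right and down, at radius r is drawn at 1 + k1 r^2 times it, then the intrinsics apply), "rvec" (rotation vector, rad) and "tvec" (3), from world to camera coordinates, as OpenCV has them. Camera axes: x right, y down, z forward; pixel columns grow to the right and rows downward; lengths in m; the calibration is good to about 2 mm. A picture is of the moment at which its call begins: read the wrist's pose just before it. calibration takes no time and is no camera call; for the wrist camera it gives the pose at the moment of the call.
- job_done(): hands the job in, once; it reports no verdict.
Trained networks look in the newest picture that a camera, given by its name, has taken for a name from the list of things; names that differ only in an ending like _2 or _b are one class to them, and where a whole thing is asked for, a point or a joint stands for the part that bears it (a point fixed in the world has none). Each returns a list of dicts, best first, with "confidence" (0 to 1); they miss things now and then, are a little off and sometimes report something else, mostly with a low value. They report only what shows in the picture. A call takes as long as a camera call.
- recognise(camera, query): "rect" ([centre column, centre row, width, height] as shares, 0 to 1, of the picture: columns of its width, rows of its height, round what is visible of it).
The state is a dict: "time_s": time; "joint_positions": joint angles; "joint_velocities": joint speeds; "joint_torque": joint torques, N m; "eef_pos": TCP position; "ee_rot": TCP orientation; "contact_force": force on the tool from outside, world axes, zero at the start; "torque": the same for the moment, N m; "gripper_width": opening from 0.0 (shut) to 1.0 (fully open).
Only numpy, scipy, OpenCV 4.12 (cv2) and the standard library are available. Lean on these libraries where they do the work, as an engineer would, in place of code of your own. Each camera call takes 0.05 s, during which the arm holds its last target.

### The job

Pump the lever of the small blue bench lift with full strokes, letting it spring back up each time, until the platform with the tyre is level with the pointer of the red clip on the post, or less than one more stroke above it. Then leave the lever up and the tyre lying on the platform. Work only by pushing the lever: do not touch the platform or the tyre, leave the clip where it is set, and do not disturb the motor, pliers and tape roll on the bench.

Things in the scene. Friction and masses are not known exactly. Their poses are not given: they have to be found in the camera images.
- lift: Blue hand-pumped ratchet lift, bolted down: base plate 200x170x12 mm, column 58x56 mm and 118 mm high, lever on its front (-x side) and steel guide post 10 mm thick, 232 mm high, at its +y side (y = +80 mm). Origin: on the bench under the middle of the platform; z up. Its place and heading vary. It only goes up: it cannot be lowered.
- lift_lever (a joint): Angle of the sprung pump lever: 0 = at rest, raised 25 degrees (0.436 rad) above level; grows as its outer end is pushed down; stop at 0.62 rad, 10.5 degrees below level. It springs back by itself within about half a second of being let go. About 3 N at the pad starts it, 9 N holds it down. Each stroke must go past 0.5 rad and then return below 0.08 rad for the ratchet to take the next tooth.
- lever_pad (a point): Centre of the top face of the ribbed black push pad at the lever's outer end, 60 mm long (along the lever) and 36 mm wide, 12 mm thick, 190 mm from the hinge axis. z: out of the pad's top face; -x: outward along the lever, away from the lift; y: parallel to the hinge axis. At rest it is about 186 mm above the bench, at the bottom of a stroke about 72 mm.
- lever_hinge (a point): The lever's hinge axis, fixed on the lift, 100 mm above the bench, 59 mm in front of the column's middle. Axes as the lift: the axis runs along y, the lever points to -x, z up. The pad centre lies 190 mm out along the lever and 6.5 mm above the lever's middle line through this axis.
- lift_platform: Aluminium platform 118x118 mm with a yellow rim standing 5 mm above its top face, on a ladder-like rack that rises out of the column. Its top face is 130 mm above the bench when down. Each full lever stroke lifts it 14 mm (the first 15; the first 3 to 4 mm of lift in a stroke is free play); it stays up by itself. The rack ends at 85 mm of lift. Origin: 130 mm below its top face's middle.
- platform_mark (a point): Height of the platform's top face, at the middle of its +y edge, beside the clip.
- lift_clip: Red height clip, 22 mm ring with a black thumb screw, on the guide post, its pointer (3 mm thick) towards the platform. It is set 34 to 82 mm above the lowered platform's top face and must stay where it is. Origin: fixed in the clip, 130 mm below its pointer.
- clip_mark (a point): Tip of the red clip's pointer, at mid-thickness: the height to reach.
- tyre: Black rubber tyre, 94 mm across, 38 mm high, 0.11 kg, lying loose on the platform. Origin: middle of its underside.
- motor: Black motor with a red band, 56x66x38 mm, loose on the bench. Origin: under its middle.
- pliers: Blue-handled pliers, 138x85x11 mm, lying loose on the bench. Origin: under their middle.
- tape: Roll of black tape, 64 mm across, 18 mm high, lying flat and loose on the bench. Origin: under its middle.

How it is judged:
On the way, in this order (a step that is already met when the one before it is completed fails the run):
1. the lever is pushed down for full stroke 1 (value of joint lift_lever above 0.5 rad), for 0.05 s.
2. the lever has come back up after stroke 1 (value of joint lift_lever below 0.08 rad), for 0.05 s.
3. the lever is pushed down for full stroke 2 (value of joint lift_lever above 0.5 rad), for 0.05 s.
4. the lever has come back up after stroke 2 (value of joint lift_lever below 0.08 rad), for 0.05 s.
5. the lever is pushed down for full stroke 3 (value of joint lift_lever above 0.5 rad), for 0.05 s.
At the end, for the whole second after the job is handed in: the platform's top face stands between 3 mm below and 17 mm above the red clip's pointer tip; the lever is back up (below 0.08 rad); the tyre lies still, flat on the platform within 20 mm of its middle (z of platform_mark in the frame of clip_mark between -0.003 and 0.017 m and value of joint lift_lever below 0.08 rad and horizontal distance between tyre and lift_platform below 0.02 m and z of tyre in the frame of lift_platform between 0.125 and 0.14 m and linear speed of tyre below 0.02 m/s); the robot touches nothing.
It fails at once if the robot touches the platform (contact force between the arm and lift_platform above 1 N).
It fails at once if the robot touches the tyre (contact force between the arm and tyre above 1 N).
It fails at once if the robot's fingers touch the platform or tyre (contact force between the fingers and lift_platform above 1 N or contact force between the fingers and tyre above 1 N).
It fails at once if the red clip is shifted by more than 3 mm (distance of lift_clip from where it was at the start of the episode above 0.003 m).
It fails at once if the motor, pliers or tape roll is moved by more than 20 mm (distance of any of motor, pliers, tape from where it was at the start of the episode above 0.02 m).
It also fails if it takes over 72 s, if anything falls off the work surface, if the arm or the gripper's body presses on something with over 40 N, if the wrist force passes 120 N, or if a joint passes its speed limit or range.

## Working session

There is one attempt and no reset: what is moved stays moved. The work goes in short steps, Python scripts to look and compute and a tool call to move; the robot and the scene stay as the last step left them, time stands still between calls to the robot, and variables do not carry over. Pictures are saved under pics/ and viewed, and the job is handed in when it is done.

Besides the shell and the picture viewer there is one more tool, called as name(argument=value, ...), one argument or row to a line, values as JSON. apply_moves: Moves the arm, as the interface text tells. Its arguments: {"type":"object","properties":{"delta_rot":{"type":"array"},"offset":{"type":"array"},"claw":{"type":"array"},"squeeze":{"type":"number"}},"required":["delta_rot","offset","claw"]}

```bash
mkdir -p pics; ls; cat > h.py <<'E'
import numpy as np, cv2
from cell import read_state, camera, calibration, job_done, recognise
def snap(n,f):
    im=camera(n); cv2.imwrite('pics/'+f+'.png',im[:,:,::-1]); return im
def cal(n):
    c=calibration(n); R=cv2.Rodrigues(np.array(c['rvec'],float))[0]; t=np.array(c['tvec'],float).ravel(); return c,R,t
def ray(n,u,v,C=None):
    c,R,t=C or cal(n)
    xd=np.array([(u-c['cx'])/c['fx'],(v-c['cy'])/c['fy']]); x=xd.copy()
    for _ in range(30): x=xd/(1+c['k1']*(x@x))
    d=R.T@np.array([x[0],x[1],1]); return -R.T@t,d/np.linalg.norm(d)
def proj(n,P,C=None):
    c,R,t=C or cal(n)
    p=R@np.array(P,float)+t; x=p[:2]/p[2]; x=x*(1+c['k1']*(x@x)); return np.array([c['fx']*x[0]+c['cx'],c['fy']*x[1]+c['cy']])
def atz(n,u,v,z,C=None):
    o,d=ray(n,u,v,C); return o+d*(z-o[2])/d[2]
def tri(rs):
    A=np.zeros((3,3));b=np.zeros(3)
    for o,d in rs:
        M=np.eye(3)-np.outer(d,d);A+=M;b+=M@o
    p=np.linalg.solve(A,b); return p,[np.linalg.norm((np.eye(3)-np.outer(d,d))@(p-o)) for o,d in rs]
E
python3 - <<'E'
from h import *
print(read_state())
for n in('scene','side','wrist'):
    snap(n,n+'0'); c,R,t=cal(n); print(n,c,-R.T@t)
    for q in('lift','lever_pad','lift_clip','lift_platform','tyre','motor','pliers','tape'):
        r=recognise(n,q); print(q,[(round(a['confidence'],2),[round(x*s) for x,s in zip(a['rect'],(640,480,640,480))]) for a in r[:2]])
E
```

```text
pics
{'time_s': 0.0, 'joint_positions': array([-1.44340820e+00,  3.13440973e-01,  1.49842219e+00, -5.20029780e-06,
        1.33103400e+00, -2.23384767e-01]), 'joint_velocities': array([-3.84386113e-04, -1.31017027e-03,  3.19836600e-04,  5.99818874e-05,
        1.74760143e-03, -1.49829952e-03]), 'joint_torque': array([ 9.17262441e-04, -4.02216625e+01, -2.52271092e+01,  6.95012952e-02,
        3.52629495e-02, -6.25184794e-05]), 'eef_pos': array([ 0.18036466, -0.49277806,  0.23817131]), 'ee_rot': array([ 2.0312202 ,  0.36128174, -2.0311015 ]), 'contact_force': array([0.71992371, 0.6448858 , 0.04682212]), 'torque': array([0.02489688, 0.01938961, 0.03757503]), 'gripper_width': 1.001788197212999}
scene {'fx': 584.1023193676474, 'fy': 584.1023193676474, 'cx': 324.85285097326255, 'cy': 250.9826279091068, 'k1': 0.013062067268761962, 'rvec': array([ 2.2583271 , -0.60123157,  0.2319193 ]), 'tvec': array([-0.53320526,  0.18790165,  1.18720795])} [ 0.12197062 -0.91240444  0.93899888]
lift [(0.85, [390, 279, 181, 155])]
lever_pad [(0.85, [356, 286, 106, 18])]
lift_clip [(0.46, [409, 233, 24, 9])]

[... 484 characters left out ...]
.498904   0.70432494 0.81824653]
lift [(0.81, [285, 233, 160, 90])]
lever_pad [(0.93, [317, 205, 95, 31])]
lift_clip [(0.67, [242, 215, 20, 2])]
lift_platform [(0.95, [249, 211, 67, 32])]
tyre [(0.71, [249, 200, 43, 35])]
motor [(0.69, [374, 356, 20, 25])]
pliers [(0.82, [382, 307, 60, 25])]
tape [(0.71, [385, 241, 28, 21])]
wrist {'fx': 420.05705349196876, 'fy': 420.05705349196876, 'cx': 316.9003302437686, 'cy': 234.18292436423613, 'k1': -0.05777753858266876, 'rvec': array([-2.36555037,  1.65362957,  0.24968484]), 'tvec': array([-0.52508355, -0.04158775,  0.3907288 ])} [ 0.25118808 -0.46741553  0.38540699]
lift []
lever_pad []
lift_clip []
lift_platform []
tyre []
motor []
pliers []
tape []
```

```bash
python3 - <<'E'
from h import *
a=cv2.imread('pics/scene0.png');b=cv2.imread('pics/side0.png')
cv2.imwrite('pics/sceneC.png',cv2.resize(a[180:420,200:500],None,fx=2.5,fy=2.5,interpolation=cv2.INTER_CUBIC))
cv2.imwrite('pics/sideC.png',cv2.resize(b[140:390,180:440],None,fx=2.4,fy=2.4,interpolation=cv2.INTER_CUBIC))
E
```

```text
(no output)
```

View pics/scene0.png

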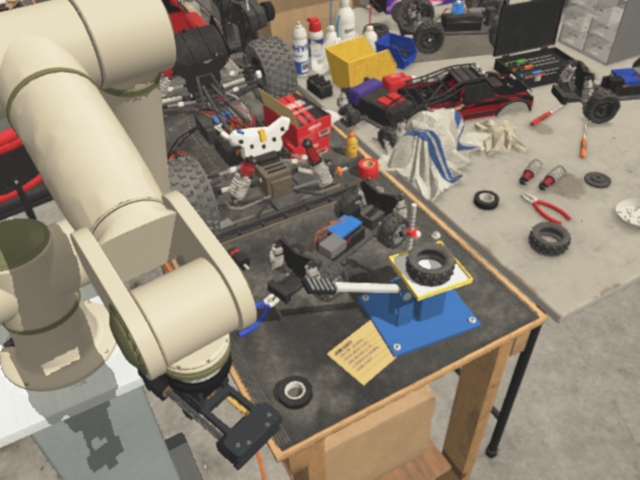

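View pics/side0.png

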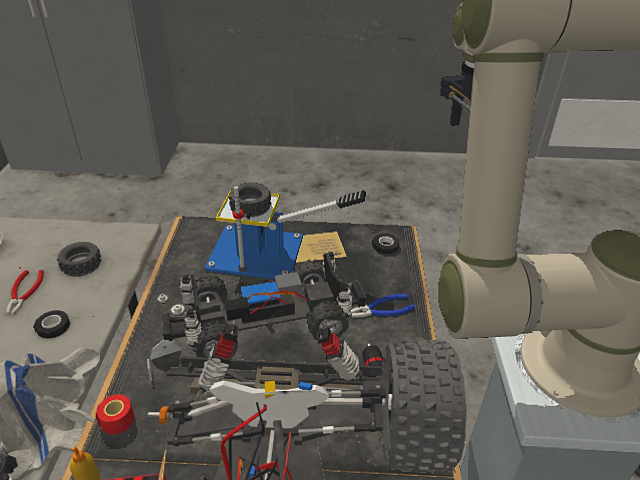

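View pics/sceneC.png

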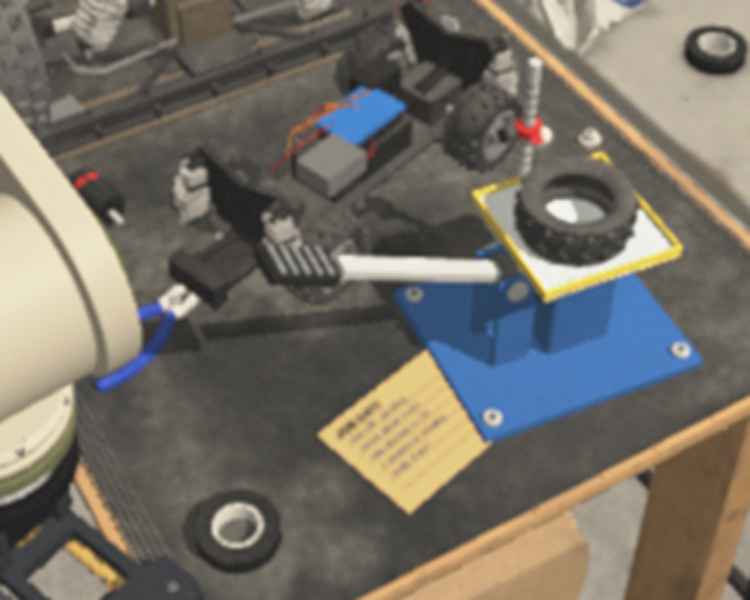

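View pics/sideC.png

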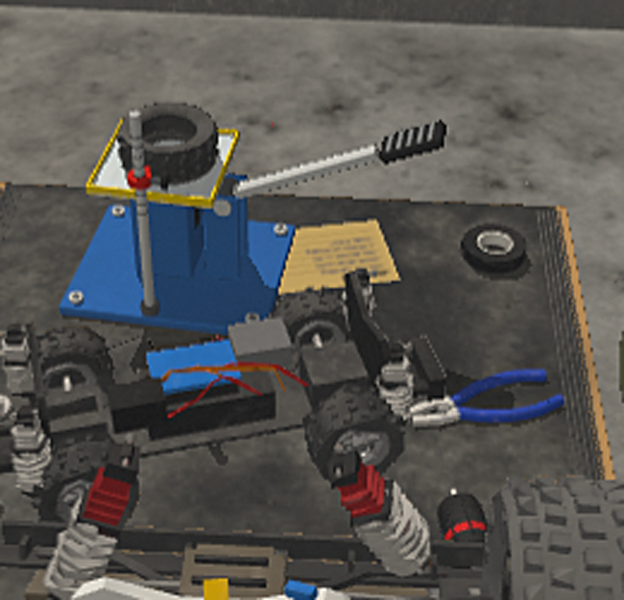

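```bash
cat > fit.py <<'E'
from h import *
from scipy.optimize import least_squares
C={n:cal(n) for n in('scene','side')}
h=.059
obs=[('scene',(389.6,257.2),(-h,h,.135)),('scene',(418.8,299.2),(-h,-h,.133)),('scene',(472.8,280),(h,-h,.133)),('scene',(440,242),(h,h,.135)),
('side',(216.3,219.2),(h,h,.133)),('side',(267.9,224.2),(-h,h,.133)),('side',(280,194.6),(-h,-h,.135)),
('scene',(414,204),(0,.08,.232)),('side',(236.7,186.7),(0,.08,.232)),('side',(242.5,268.3),(0,.08,.012)),]
def W(p,l): c,s=np.cos(p[2]),np.sin(p[2]); return np.array([p[0]+c*l[0]-s*l[1],p[1]+s*l[0]+c*l[1],l[2]])
f=lambda p:np.concatenate([proj(n,W(p,l),C[n])-np.array(u) for n,u,l in obs])
r=least_squares(f,[.6,-.35,0],loss='soft_l1');p=r.x
print(p,np.degrees(p[2]));print(r.fun.reshape(-1,2).round(1))
np.save('p.npy',p)
for a in (0,.62):
    th=.436-a;x=-.059-.19*np.cos(th)-0*.0065-.0065*np.sin(th)*-1*-1;z=.1+.19*np.sin(th)+.0065*np.cos(th)
    P=W(p,(x,0,z));print('pad',a,P,proj('scene',P,C['scene']),proj('side',P,C['side']))
for z in(.16,.17,.18,.19,.2,.21): print(z,proj('scene',W(p,(0,.069,z)),C['scene']),proj('side',W(p,(0,.069,z)),C['side']))
for n,a in(('motor',((237,258),(374,356))),('pliers',((259,315),(382,307))),('tape',((295,393),(385,241)))): print(n,atz('scene',*a[0],.01,C['scene']),atz('side',*a[1],.01,C['side']))
A=[ray('scene',356,286,C['scene']),ray('side',317,205,C['side'])]
# pad from visible: scene pad top centre, side pad top centre
print(tri([ray('scene',200+295/2.5,180+262/2.5,C['scene']),ray('side',180+412/2.4,140+138/2.4,C['side'])]))
E
python3 fit.py
```

```text
[ 0.67742372 -0.30437868 -0.1126337 ] -6.453435913481681
[[-0.9  0.2]
 [-0.6 -0.5]
 [ 0.  -0.1]
 [ 0.4 -1. ]
 [-0.8 -1.7]
 [ 0.5 -0.9]
 [-0.3 -1.2]
 [-0.2  1.3]
 [-0.6 -0.2]
 [ 0.2  0.6]]
pad 0 [ 0.44493605 -0.27808144  0.18613215] [317.45792766 285.64655042] [353.31167548 196.16284668]
pad 0.62 [ 0.43437016 -0.2768863   0.07162721] [314.05812415 328.75798656] [354.7450349 238.9600688]
0.16 [413.4776028  236.76385658] [239.84405745 212.71209874]
0.17 [413.8985277 232.9956208] [239.54252578 208.82175059]
0.18 [414.32458184 229.18233874] [239.23758041 204.889683  ]
0.19 [414.75586098 225.32318471] [238.92916095 200.91519143]
0.2 [415.1924633  221.41731237] [238.61720552 196.89755477]
0.21 [415.63448949 217.46385413] [238.30165073 192.83603483]
motor [0.40273389 0.04082922 0.01      ] [0.39806451 0.01043929 0.01      ]
pliers [ 0.37486013 -0.14155368  0.01      ] [ 0.37512003 -0.12407328  0.01      ]
tape [ 0.35377717 -0.34715217  0.01      ] [ 0.35480385 -0.35479608  0.01      ]
(array([ 0.44799936, -0.27518933,  0.18426834]), [np.float64(0.00041615296406597645), np.float64(0.0004161529640658683)])
```

```bash
python3 - <<'E'
from h import *
a=cv2.imread('pics/scene0.png');b=cv2.imread('pics/side0.png')
x=cv2.resize(a[195:260,385:450],(400,400),interpolation=cv2.INTER_CUBIC);y=cv2.resize(b[180:235,210:265],(400,400),interpolation=cv2.INTER_CUBIC)
cv2.imwrite('pics/clip0.png',np.hstack([x,y]))
E
```

```text
(no output)
```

View pics/clip0.png

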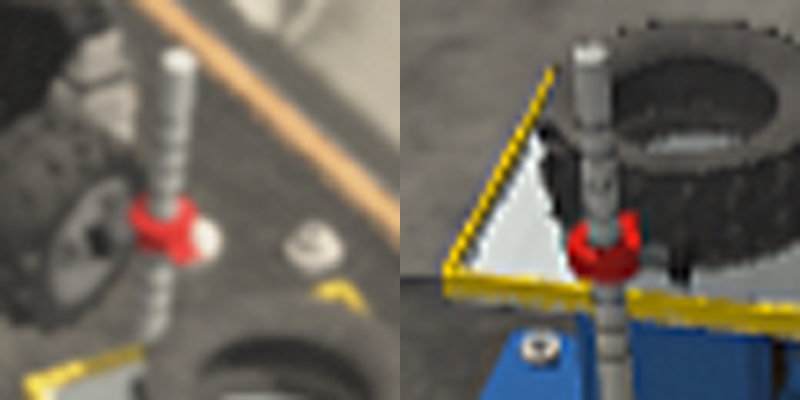

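```bash
python3 - <<'E'
from h import *
print(tri([ray('scene',411.5,231.6),ray('side',238.1,213.7)]))
p=np.load('p.npy')
def W(l): c,s=np.cos(p[2]),np.sin(p[2]); return np.array([p[0]+c*l[0]-s*l[1],p[1]+s*l[0]+c*l[1],l[2]])
for z in(.16,.165,.17,.175,.18,.185,.19): print(z,proj('scene',W((0,.08,z))),proj('side',W((0,.08,z))))
E
```

```text
(array([ 0.68714644, -0.22536801,  0.16471925]), [np.float64(0.00021312921911668554), np.float64(0.00021312921911671622)])
0.16 [410.77855062 233.41642114] [238.46932457 215.62902483]
0.165 [410.97913399 231.54004986] [238.31422854 213.68208522]
0.17 [411.1809247  229.65260047] [238.15825399 211.72469169]
0.175 [411.38393385 227.75397299] [238.00139319 209.75675615]
0.18 [411.58817268 225.84406623] [237.84363829 207.77818951]
0.185 [411.79365254 223.92277775] [237.68498133 205.7889016 ]
0.19 [412.00038498 221.99000384] [237.5254143  203.78880122]
```

```bash
python3 - <<'E'
from h import *
s=read_state();print(s['time_s'],s['eef_pos'],cv2.Rodrigues(s['ee_rot'])[0].round(3))
print('tower',tri([ray('scene',200+205/2.5,180+150/2.5),ray('side',180+358/2.4,140+275/2.4)]))
print('tower2',tri([ray('scene',200+270/2.5,180+235/2.5),ray('side',180+385/2.4,140+350/2.4)]))
R=cv2.Rodrigues(s['ee_rot'])[0]; print('delta tool', R.T@(np.array([.438,-.2775,.24])-s['eef_pos'])*100)
E
```

```text
1.35 [ 0.18040519 -0.49305637  0.23872631] [[-0.     0.344 -0.939]
 [-0.    -0.939 -0.344]
 [-1.     0.     0.   ]]
tower (array([ 0.47558608, -0.10536584,  0.15530222]), [np.float64(0.017383805799010343), np.float64(0.017383805799010447)])
tower2 (array([ 0.4806062 , -0.13379609,  0.06264359]), [np.float64(0.015692522556223644), np.float64(0.015692522556223564)])
delta tool [ -0.12870464 -11.39092562 -31.59814619]
```

apply_moves(
  delta_rot=[
    [0, 0, 0],
    [0, 0, 0],
    [0, 0, 0],
    [0, 0, 0],
    [0, 0, 0],
    [0, 0, 0],
    [0, 0, 0],
    [0, 0, 0],
    [0, 0, 0],
    [0, 0, 0],
    [0, 0, 0],
  ],
  offset=[
    [0, -1.27, -3.51],
    [0, -1.27, -3.51],
    [0, -1.27, -3.51],
    [0, -1.27, -3.51],
    [0, -1.27, -3.51],
    [0, -1.27, -3.51],
    [0, -1.27, -3.51],
    [0, -1.27, -3.51],
    [0, -1.27, -3.51],
    [0, 0, 0],
    [0, 0, 0],
  ],
  claw=[0, 0, 0, 0, 0, 0, 0, 0, 0, 0, 0],
)

```text
time_s: 2.27
eef_pos: [0.4386, -0.2761, 0.2386]
ee_rot: [2.029, 0.363, -2.029]
contact_force: [-0.0, -0.8, 0.0]
gripper_width: 0.193
```

```bash
python3 - <<'E'
from h import *
a=snap('scene','s1');b=snap('side','d1');c=snap('wrist','w1');
x=cv2.resize(a[200:340,260:480],None,fx=1.8,fy=1.8,interpolation=cv2.INTER_CUBIC);y=cv2.resize(b[150:290,200:420],None,fx=1.8,fy=1.8,interpolation=cv2.INTER_CUBIC)
cv2.imwrite('pics/z1.png',np.vstack([np.hstack([x,y]),cv2.resize(c,(400,300))[:, :].repeat(1,0) if 0 else np.hstack([cv2.resize(c,(396,297)),np.zeros((297,396,3),np.uint8)])])[:,:,::-1])
E
```

```text
(no output)
```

View pics/z1.png

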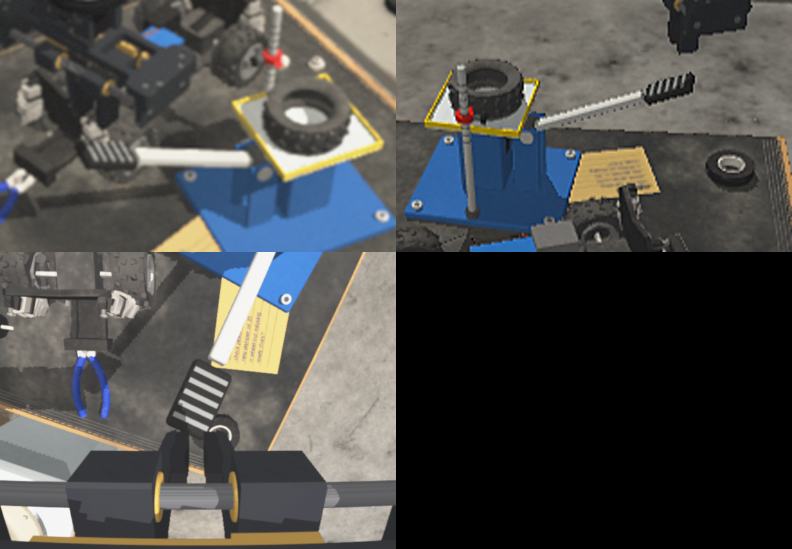

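```bash
python3 - <<'E'
from h import *
s=read_state();print(s['time_s'],s['eef_pos'],s['gripper_width'])
P=[.4449,-.2781,.1861];print(proj('wrist',P)*396/640, proj('wrist',s['eef_pos'])*396/640)
print('measured',tri([ray('scene',260+107/1.8,200+153/1.8),ray('wrist',203*640/396,(395-252)*640/396)]))
print(recognise('wrist','lever_pad')[:1])
E
```

```text
2.4167 [ 0.43708331 -0.27790877  0.23867997] 0.05342718754241496
[199.38974426 152.61842287] [195.76420994 190.77666281]
measured (array([ 0.4512676 , -0.27735954,  0.1833085 ]), [np.float64(0.0017770258881918681), np.float64(0.0017770258881918673)])
[{'rect': [0.555, 0.319, 0.2741, 0.6296], 'confidence': 0.85}]
```

apply_moves(
  delta_rot=[
    [0, 0, 0],
    [0, 0, 0],
    [0, 0, 0],
    [0, 0, 0],
    [0, 0, 0],
    [0, 0, 0],
    [0, 0, 0],
  ],
  offset=[
    [2, 0, 0],
    [2, 0, 0],
    [1.5, 0, 0],
    [1.5, 0, 0],
    [1.5, 0, 0],
    [1.5, 0, 0],
    [0, 0, 0],
  ],
  claw=[0, 0, 0, 0, 0, 0, 0],
)

```text
time_s: 3.05
eef_pos: [0.4367, -0.2781, 0.1373]
ee_rot: [2.031, 0.359, -2.033]
contact_force: [0.6, -1.4, 4.9]
gripper_width: 0.009
```

```bash
python3 - <<'E'
from h import *
a=snap('scene','s2');b=snap('side','d2')
x=cv2.resize(a[200:340,260:480],None,fx=1.8,fy=1.8,interpolation=cv2.INTER_CUBIC);y=cv2.resize(b[150:290,200:420],None,fx=1.8,fy=1.8,interpolation=cv2.INTER_CUBIC)
cv2.imwrite('pics/z2.png',np.hstack([x,y])[:,:,::-1])
E
```

```text
(no output)
```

View pics/z2.png

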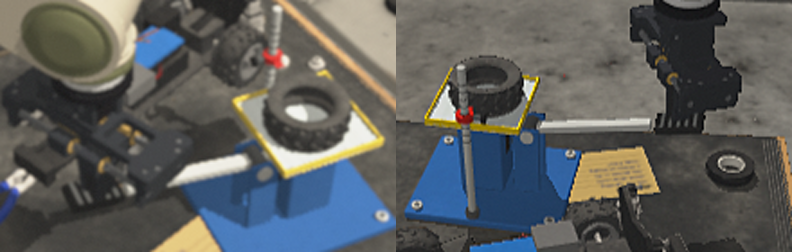

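The fingers are on the pad and the lever is going down (side view, pad at about (680,120)). I'll carry on to the bottom of the stroke.

apply_moves(
  delta_rot=[
    [0, 0, 0],
    [0, 0, 0],
    [0, 0, 0],
    [0, 0, 0],
    [0, 0, 0],
    [0, 0, 0],
    [0, 0, 0],
  ],
  offset=[
    [1.5, 0, 0],
    [1.5, 0, 0],
    [1.5, 0, 0],
    [1.0, 0, 0],
    [0.5, 0, 0],
    [0, 0, 0],
    [0, 0, 0],
  ],
  claw=[0, 0, 0, 0, 0, 0, 0],
)

```text
time_s: 3.73
eef_pos: [0.4384, -0.2787, 0.0805]
ee_rot: [2.033, 0.355, -2.028]
contact_force: [0.3, 0.2, 7.9]
gripper_width: 0.007
```

```bash
python3 - <<'E'
from h import *
a=snap('scene','s3');b=snap('side','d3')
x=cv2.resize(a[200:340,260:480],None,fx=1.8,fy=1.8,interpolation=cv2.INTER_CUBIC);y=cv2.resize(b[150:290,200:420],None,fx=1.8,fy=1.8,interpolation=cv2.INTER_CUBIC)
cv2.imwrite('pics/z3.png',np.hstack([x,y])[:,:,::-1])
s=read_state();print(s['eef_pos'],s['contact_force'])
E
```

```text
[ 0.43840651 -0.27870282  0.08071572] [ 1.4309056  -0.48936041  8.20878122]
```

View pics/z3.png

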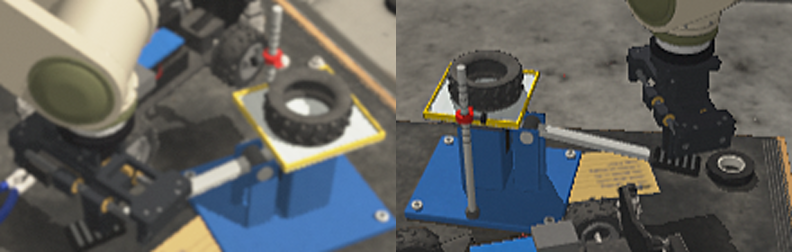

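apply_moves(
  delta_rot=[
    [0, 0, 0],
    [0, 0, 0],
  ],
  offset=[
    [0.5, 0, 0],
    [0, 0, 0],
  ],
  claw=[0, 0],
)

```text
time_s: 4.0
eef_pos: [0.4387, -0.2788, 0.0755]
ee_rot: [2.033, 0.354, -2.026]
contact_force: [2.4, -1.3, 9.4]
gripper_width: 0.002
```

apply_moves(
  delta_rot=[
    [0, 0, 0],
    [0, 0, 0],
    [0, 0, 0],
    [0, 0, 0],
    [0, 0, 0],
    [0, 0, 0],
    [0, 0, 0],
    [0, 0, 0],
    [0, 0, 0],
    [0, 0, 0],
    [0, 0, 0],
    [0, 0, 0],
  ],
  offset=[
    [-2, 0, 0],
    [-2, 0, 0],
    [-2, 0, 0],
    [-2, 0, 0],
    [-2, 0, 0],
    [-2, 0, 0],
    [-2, 0, 0],
    [0, 0, 0],
    [0, 0, 0],
    [0, 0, 0],
    [0, 0, 0],
    [0, 0, 0],
  ],
  claw=[0, 0, 0, 0, 0, 0, 0, 0, 0, 0, 0, 0],
)

```text
time_s: 5.0
eef_pos: [0.4374, -0.277, 0.2128]
ee_rot: [2.03, 0.361, -2.032]
contact_force: [0.6, -0.3, 0.1]
gripper_width: 0.005
```

```bash
python3 - <<'E'
from h import *
a=snap('scene','s4');b=snap('side','d4')
x=cv2.resize(a[200:340,260:480],None,fx=1.8,fy=1.8,interpolation=cv2.INTER_CUBIC);y=cv2.resize(b[150:290,200:420],None,fx=1.8,fy=1.8,interpolation=cv2.INTER_CUBIC)
cv2.imwrite('pics/z4.png',np.hstack([x,y])[:,:,::-1])
s=read_state();print(s['eef_pos'],s['contact_force'])
E
```

```text
[ 0.43761304 -0.27704546  0.21312803] [-0.66961599 -0.48519403  0.07709022]
```

View pics/z4.png

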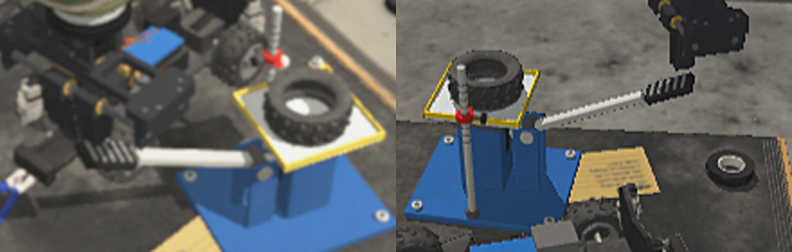

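The lever is back at rest (side view, pad at (668,85), same as at the start) and the platform has gone up. Next is stroke 2.

apply_moves(
  delta_rot=[
    [0, 0, 0],
    [0, 0, 0],
    [0, 0, 0],
    [0, 0, 0],
    [0, 0, 0],
    [0, 0, 0],
    [0, 0, 0],
    [0, 0, 0],
    [0, 0, 0],
    [0, 0, 0],
    [0, 0, 0],
    [0, 0, 0],
  ],
  offset=[
    [1.5, 0, 0],
    [1.5, 0, 0],
    [1.5, 0, 0],
    [1.5, 0, 0],
    [1.5, 0, 0],
    [1.5, 0, 0],
    [1.5, 0, 0],
    [1.5, 0, 0],
    [1.3, 0, 0],
    [0.5, 0, 0],
    [0, 0, 0],
    [0, 0, 0],
  ],
  claw=[0, 0, 0, 0, 0, 0, 0, 0, 0, 0, 0, 0],
)

```text
time_s: 6.1
eef_pos: [0.4384, -0.2775, 0.0762]
ee_rot: [2.031, 0.359, -2.029]
contact_force: [0.5, 1.4, 7.4]
gripper_width: 0.006
```

apply_moves(
  delta_rot=[
    [0, 0, 0],
    [0, 0, 0],
    [0, 0, 0],
    [0, 0, 0],
    [0, 0, 0],
    [0, 0, 0],
    [0, 0, 0],
    [0, 0, 0],
    [0, 0, 0],
    [0, 0, 0],
    [0, 0, 0],
    [0, 0, 0],
  ],
  offset=[
    [-2, 0, 0],
    [-2, 0, 0],
    [-2, 0, 0],
    [-2, 0, 0],
    [-2, 0, 0],
    [-2, 0, 0],
    [-2, 0, 0],
    [0, 0, 0],
    [0, 0, 0],
    [0, 0, 0],
    [0, 0, 0],
    [0, 0, 0],
  ],
  claw=[0, 0, 0, 0, 0, 0, 0, 0, 0, 0, 0, 0],
)

```text
time_s: 7.1
eef_pos: [0.4375, -0.2769, 0.2147]
ee_rot: [2.03, 0.362, -2.032]
contact_force: [-0.5, 0.1, 0.3]
gripper_width: 0.004
```

```bash
python3 - <<'E'
from h import *
a=snap('scene','s5');b=snap('side','d5')
x=cv2.resize(a[195:275,380:480],(500,400),interpolation=cv2.INTER_CUBIC)[:,50:];y=cv2.resize(b[165:235,210:280],(400,400),interpolation=cv2.INTER_CUBIC)[:,:350]
z=cv2.resize(b[150:260,200:420],(800,200))
cv2.imwrite('pics/z5.png',np.vstack([np.hstack([x,y]),z*1])[:,:,::-1])
s=read_state();print(s['time_s'],s['eef_pos'],s['contact_force'])
E
```

```text
7.2 [ 0.43764116 -0.27699727  0.21505588] [-0.45705987  0.14060095  0.47807614]
```

View pics/z5.png

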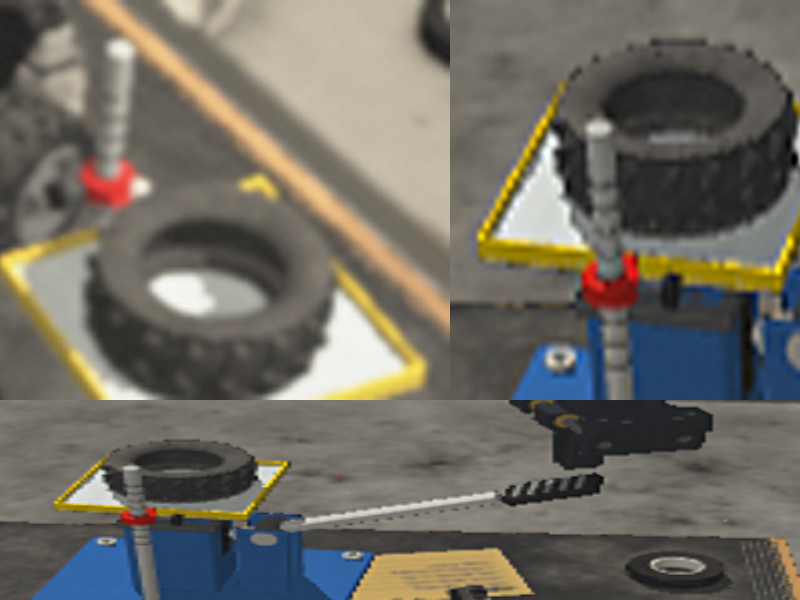

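The tyre is still centred on the platform. The rim is at about (262–285) rows in the enlarged side view, level with or just above the ring, at row 283. By measurement the clip is about 35 mm up and two strokes give 29 mm, so I'll do stroke 3.

apply_moves(
  delta_rot=[
    [0, 0, 0],
    [0, 0, 0],
    [0, 0, 0],
    [0, 0, 0],
    [0, 0, 0],
    [0, 0, 0],
    [0, 0, 0],
    [0, 0, 0],
    [0, 0, 0],
    [0, 0, 0],
    [0, 0, 0],
    [0, 0, 0],
  ],
  offset=[
    [1.5, 0, 0],
    [1.5, 0, 0],
    [1.5, 0, 0],
    [1.5, 0, 0],
    [1.5, 0, 0],
    [1.5, 0, 0],
    [1.5, 0, 0],
    [1.5, 0, 0],
    [1.3, 0, 0],
    [0.6, 0, 0],
    [0, 0, 0],
    [0, 0, 0],
  ],
  claw=[0, 0, 0, 0, 0, 0, 0, 0, 0, 0, 0, 0],
)

```text
time_s: 8.2
eef_pos: [0.4384, -0.2775, 0.0772]
ee_rot: [2.031, 0.358, -2.029]
contact_force: [-0.4, 1.6, 8.7]
gripper_width: 0.001
```

apply_moves(
  delta_rot=[
    [0, 0, 0],
    [0, 0, 0],
    [0, 0, 0],
    [0, 0, 0],
    [0, 0, 0],
    [0, 0, 0],
    [0, 0, 0],
    [0, 0, 0],
    [0, 0, 0],
    [0, 0, 0],
    [0, 0, 0],
    [0, 0, 0],
  ],
  offset=[
    [-2, 0, 0],
    [-2, 0, 0],
    [-2, 0, 0],
    [-2, 0, 0],
    [-2, 0, 0],
    [-2, 0, 0],
    [-2, 0, 0],
    [-2, 0, 0],
    [0, 0, 0],
    [0, 0, 0],
    [0, 0, 0],
    [0, 0, 0],
  ],
  claw=[0, 0, 0, 0, 0, 0, 0, 0, 0, 0, 0, 0],
)

```text
time_s: 9.2
eef_pos: [0.4375, -0.2768, 0.2354]
ee_rot: [2.03, 0.362, -2.033]
contact_force: [-0.3, -0.8, 0.2]
gripper_width: 0.011
```

```bash
python3 - <<'E'
from h import *
a=snap('scene','s6');b=snap('side','d6')
x=cv2.resize(a[195:275,380:480],(500,400),interpolation=cv2.INTER_CUBIC)[:,50:];y=cv2.resize(b[165:235,210:280],(400,400),interpolation=cv2.INTER_CUBIC)[:,:350]
z=cv2.resize(b[150:260,200:420],(800,200))
cv2.imwrite('pics/z6.png',np.vstack([np.hstack([x,y]),z*1])[:,:,::-1])
s=read_state();print(s['time_s'],s['eef_pos'],s['contact_force'])
p=np.load('p.npy')
def W(l): c,s=np.cos(p[2]),np.sin(p[2]); return np.array([p[0]+c*l[0]-s*l[1],p[1]+s*l[0]+c*l[1],l[2]])
h=.059
for t in (.15,.155,.16,.165,.17,.175,.18): print('top',t,'rim corners side',[proj('side',W((sx*h,sy*h,t+.005))).round(1).tolist() for sx,sy in((1,1),(-1,1),(-1,-1))],'scene',[proj('scene',W((sx*h,sy*h,t+.005))).round(1).tolist() for sx,sy in((-1,1),(1,-1),(1,1))])
E
```

```text
9.3 [ 0.43757089 -0.27693705  0.23570851] [-0.31916738  0.30704032 -0.40928774]
top 0.15 rim corners side [[214.6, 209.1], [268.1, 214.9], [279.5, 186.1]] scene [[389.2, 250.0], [474.6, 271.8], [441.6, 233.6]]
top 0.155 rim corners side [[214.4, 207.2], [268.0, 213.0], [279.4, 184.3]] scene [[389.3, 248.2], [475.0, 269.9], [441.9, 231.7]]
top 0.16 rim corners side [[214.2, 205.3], [268.0, 211.1], [279.4, 182.4]] scene [[389.5, 246.3], [475.4, 268.0], [442.2, 229.9]]
top 0.165 rim corners side [[214.0, 203.4], [267.9, 209.1], [279.4, 180.5]] scene [[389.6, 244.4], [475.9, 266.1], [442.5, 228.0]]
top 0.17 rim corners side [[213.8, 201.4], [267.8, 207.2], [279.3, 178.7]] scene [[389.8, 242.5], [476.3, 264.2], [442.8, 226.1]]
top 0.175 rim corners side [[213.5, 199.4], [267.7, 205.2], [279.3, 176.8]] scene [[389.9, 240.6], [476.7, 262.2], [443.1, 224.2]]
top 0.18 rim corners side [[213.3, 197.5], [267.6, 203.2], [279.2, 174.9]] scene [[390.1, 238.6], [477.1, 260.3], [443.3, 222.2]]
```

View pics/z6.png

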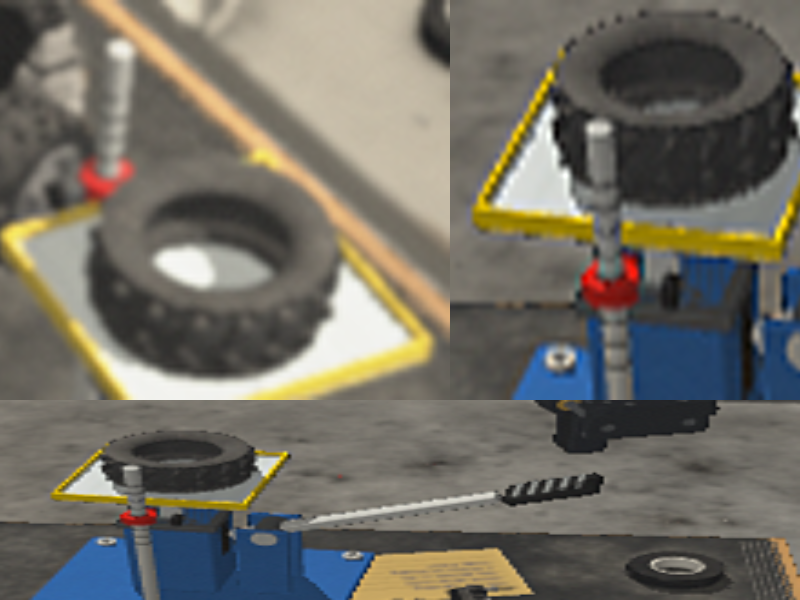

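```bash
python3 -c "
from cell import *
print(job_done()); s=read_state(); print(s['time_s'],s['contact_force'])"
```

```text
the job is handed in; nothing more can be done
None
the job is handed in; nothing more can be done
```

I pumped the lever three full strokes with the closed fingers, letting it spring all the way back after each one, and handed the job in at about 9.3 s.

**Strokes:** Each stroke ended with the fingertips at a height of about 76 mm, which I work out to be a lever angle of about 0.59 rad. The push force there was 7–9 N. I worked these angles out from the finger height, since the lever angle cannot be read directly.

**Platform against the clip:** In the last pictures the platform's top face is at about 170–173 mm and the clip's ring at about 163–166 mm. That puts the platform about 5–10 mm above the pointer, inside the allowed band of 3 mm below to 17 mm above. The two cameras disagree by about 2–3 mm. I measured the clip's ring and took the pointer to be level with it; I did not measure the pointer tip in its own close-up view.

**Other checks:**
- The lever is back in its rest position.
- The tyre lies flat near the middle of the platform.
- The clip had not visibly moved.
- The gripper is about 35 mm clear above the lever, with no contact force.
- I moved nothing near the motor, pliers or tape roll, but I did not measure their positions again at the end.

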